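Settle the rocking pan support and put the kettle on

ROBOT

A 6-joint arm with a two-finger parallel gripper is mounted at the origin on the work surface. World frame = base frame: x ahead of the robot, y to its left, z up, the work surface at z = 0. Lengths are in m, angles in rad, forces in N, time in s.
With the tool pointing down it reaches from about 0.35 to 0.975 m from the base axis. Payload 4.9 kg.
Tool frame: the origin (TCP) lies between the finger pads; the fingertips stand 19 mm ahead of it and the grasp point (between the pads) is the TCP; z points along the fingers, y is the line along which they close (so a half turn about z gives the same grasp; the last joint's range is limited). The gripper opens to 85 mm and grips with 20 to 120 N. Pads are 22 mm wide; open, the fingers measure 114 mm over their backs; the gripper's body (76 mm by 85 mm) begins 54 mm behind the grasp point. The pads swing forward as they close: fully open they stand 13 mm farther back than shut.
Start: joints at [-1.406, 0.053, 1.613, -0, 1.476, -0.119], TCP at [0.175, -0.6, 0.25] pointing down, gripper open.
Joint ranges: [-3.01, 3.01], [-1.01, 2.22], [0.06, 2.58], [-1.02, 4.17], [0.09, 2.62], [-3.14, 3.14]. Speed limits (rad/s): [2.57, 2.57, 3.14, 3.14, 3.14, 3.14].

INTERFACE

Orientations are given as a rotation vector (axis times angle).
In Python, from station import ctrl gives the robot as it stands. The module is installed in compiled form; this text tells all that it offers.
- The arm moves only by the tool servo_tool, never from a script. Its argument "increments" is a list that holds one entry, the list of rows, each a list of 5 numbers: the finger opening in cm, from 0 to 8.54, then the shift along the tool's x, y, z in cm, then the turn about the tool's z in degrees. A call has 1 to 5 rows; each row is the pose to reach, as a shift and turn from the pose commanded when the call began, along the tool's axes at that moment; what a row does not reach only later rows make up. A row lasts 1/10 s, in which the tool goes at most 50 mm and 8.59 degrees, less where a joint would pass 70% of its speed; a pose out of reach is approached as far as the arm can. A call with a gripper value outside its range is refused whole. The fingers move at their own pace and stop on an object; "newtons" is the grip in N (left out, the last holds). Time passes only in rows, so rows that repeat a pose let the fingers close. It gives the time, the measured TCP pose, the force, the opening and the grip force at its end, in the units of the state.
- ctrl.get_obs(): the state, without advancing time (a new reading comes with each control period).
- ctrl.get_image(name): name is "side" or "top" or "wrist"; returns a dict with "img" (400x640x3 uint8, red, green, blue), "fx", "fy", "cx", "cy" (pixels), "rvec" (rotation vector, rad) and "tvec" (3), from world to camera coordinates, as OpenCV has them; the wrist camera has in their place "mount" (4x4, takes a point from camera to tool coordinates, whose origin is the TCP and whose axes are the flange's). Camera axes: x right, y down, z forward; pixel columns grow to the right and rows downward; lengths in m; the calibration is good to about 2 mm. A picture is of the moment at which its call begins: read the wrist's pose just before it. There is no depth.
- ctrl.finish_job(): hands the job in; it is judged then, once.
The state is a dict: "t": time; "q": joint angles; "dq": joint speeds; "effort": joint torques, N m; "tool_pos": TCP position; "tool_rot": TCP orientation; "contact_force": force on the tool from outside, world axes, zero at the start; "wrist_torque": the same for the moment, N m; "opening": finger opening in m; "grip_force": force on a finger pad.
Only numpy, scipy, OpenCV 4.12 (cv2) and the standard library are available. Lean on these libraries where they do the work, as an engineer would, in place of code of your own. Each camera call takes 0.05 s, during which the arm holds its last target. There are 200 camera calls.

TASK

The black pan support on the gas stove has been put back crooked and rocks. Turn it until all four feet stand down in the stove's spill tray and it sits steady, then gently stand the red kettle upright on it, centred over the burner, and let go. Keep the kettle upright all the while and leave the food tray, the sauce bottle and the paper roll where they are.

Things in the scene. Friction and masses are not known exactly. Their poses are not given: they have to be found in the camera images.
- burner (a point): Middle of the spill tray floor, under the burner, 63 mm above the counter; x, y along the stove's axes. The bright steel tray is sunk 12 mm into the mint green stove's deck and measures 172 mm (x) by 256 mm (y), centred here, its corners cut slantwise from (86, 100) to (50, 128) mm. The round burner, 64 mm across, rises 19 mm above the floor.
- stove_deck (a point): Point on the stove's flat top deck, 75 mm above the counter, 108 mm in front of (-x) the burner axis; same axes as burner. The stove is fixed, 270 mm along x; along y it reaches from +150 mm to -252 mm of the burner axis. Beyond y = -150 mm is the cartridge bay cover, 11 mm higher than the deck at most. The knob is on the front face (-x).
- pansupport_center (a point): Centre of the loose black pan support (0.6 kg), 18 mm above its foot bottoms; x along its short side, y its long side; half a turn is the same. Domed feet, 12 mm thick, at x +-75, y +-90 mm; frame bars 10 mm wide, 22 to 32 mm above foot bottoms. Settled: x, y along the stove's axes (play about 5 mm in x, 10 in y), this point 18 mm above burner.
- pan_finger (a point): Middle of one of the support's pan fingers, at x = 0, y = +60 mm, 11 mm above pansupport_center; same axes. Four such bars, 10 mm wide, 14 mm high, run inward from the middles of the sides to 28 mm from the centre; the two along y are free for 57 mm and can be pinched across x from above. Their tops, 36 mm above the foot bottoms, carry the pan.
- pansupport: The pan support; origin midway between the bottoms of its four feet, axes as pansupport_center. At the start it is turned 0.28 to 0.5 rad anticlockwise (seen from above) of its place: two diagonal feet stand on the deck and it leans over them by 0.1 rad, a third foot on the tray floor and the fourth in the air; its mass centre lies a few mm to +x.
- kettle_grip (a point): Centre of the kettle's handle grip: a black bar 92 mm long (along the kettle's x), 18 mm wide, 20 mm high, 182 mm above the kettle's bottom; fixed handle; the lid knob ends 41 mm below the bar. x points to the spout. Red enamel kettle, 0.5 to 0.9 kg, body 172 mm across, spout tip 120 mm from the axis.
- kettle_base (a point): Centre of the kettle's flat underside (148 mm across), straight below kettle_grip; same axes. It stands on the counter at first; on the settled pan support it is 36 mm above burner.
- kettle: The kettle; origin and axes as kettle_base.
- stove: The stove, fixed; origin on the counter under the burner axis, axes as burner.
- wing_tray: Foil tray of fried wings, 130 by 200 mm with a 10 mm flange, 45 mm high, beyond the kettle; origin under its centre. Leave alone.
- sauce_bottle: Amber sauce bottle with red cap, 62 mm across, 190 mm high; origin under its centre. Leave alone.
- towel_roll: Standing white roll of kitchen paper, 112 mm across, 225 mm high, to the right of the stove; origin under its centre. Leave alone.
Things that resemble listed ones, but are neither listed nor needed, are in the scene too. What is shaped like the pansupport but purple is not meant.

How it is judged:
On the way:
1. the pan support stands on all four feet on the spill tray floor, level, square to the stove, still and let go (z of pansupport_center in the frame of burner below 0.0215 m and angle between pansupport_center's own z axis and vertical below 0.03 rad and angle between the x axis of pansupport_center and the x axis of burner, either way round below 0.12 rad and linear speed of pansupport below 0.02 m/s and contact force between the fingers and pansupport below 0.1 N), for 0.3 s.
At the end, for the whole second after the job is handed in: The pan support stands level (within 1.7 degrees) on all four feet on the spill tray floor (within 3.5 mm), square to the stove (within 7 degrees); the kettle stands upright (within 3 degrees) and still on it, its axis within 25 mm of the burner's, let go (z of pansupport_center in the frame of burner below 0.0215 m and angle between pansupport_center's own z axis and vertical below 0.03 rad and angle between the x axis of pansupport_center and the x axis of burner, either way round below 0.12 rad and horizontal distance between kettle_base and burner below 0.025 m and z of kettle_base in the frame of burner between 0.032 and 0.04 m and angle between kettle_base's own z axis and vertical below 0.05 rad and linear speed of each of kettle, pansupport below 0.02 m/s); the robot touches nothing.
It fails at once if the kettle is tipped more than 25 degrees (angle between kettle_base's own z axis and vertical above 0.44 rad).
It fails at once if the kettle is dropped or slammed on the pan support or stove (over 75 N) (contact force between kettle and pansupport above 75 N or contact force between kettle and stove above 75 N).
It fails at once if the foil tray, the sauce bottle or the paper roll is moved more than 25 mm (distance of any of wing_tray, sauce_bottle, towel_roll from where it was at the start of the episode above 0.025 m).
It also fails if it takes over 58 s, if anything falls off the work surface, if the arm or the gripper's body presses on something with over 40 N, if the wrist force passes 120 N, or if a joint passes its speed limit or range.

## Working session

There is one attempt and no reset: what is moved stays moved. The work goes in short steps, Python scripts to look and compute and a tool call to move; the robot and the scene stay as the last step left them, time stands still between calls to the robot, and variables do not carry over. Pictures are saved under pics/ and viewed, at most 10 in all, crops included, and the job is handed in when it is done.

Besides the shell and the picture viewer there is one more tool, called after "Emit:" as a command line: name --argument value ..., lists and objects as JSON in quotes. servo_tool: Moves the arm, as the interface text tells. Its arguments: {"type":"object","properties":{"increments":{"type":"array"},"newtons":{"type":"number"}},"required":["increments"]}

```bash
mkdir -p pics
cat > h.py <<'E'
import numpy as np, cv2
from station import ctrl
from scipy.spatial.transform import Rotation as R
def cam(name):
    o=ctrl.get_obs(); d=ctrl.get_image(name)
    K=np.array([[d['fx'],0,d['cx']],[0,d['fy'],d['cy']],[0,0,1.]])
    if name=='wrist':
        T=np.eye(4);T[:3,:3]=R.from_rotvec(o['tool_rot']).as_matrix();T[:3,3]=o['tool_pos']
        M=np.linalg.inv(T@np.array(d['mount']))
    else:
        M=np.eye(4);M[:3,:3]=R.from_rotvec(np.ravel(d['rvec'])).as_matrix();M[:3,3]=np.ravel(d['tvec'])
    return d['img'],K,M
def save(name,tag):
    im,K,M=cam(name); cv2.imwrite(f'pics/{tag}.png',im[:,:,::-1]); np.savez(f'pics/{tag}.npz',K=K,M=M); return im,K,M
def load(tag):
    z=np.load(f'pics/{tag}.npz'); return z['K'],z['M']
def pt(tag,u,v,z):  # pixel to plane height z
    K,M=load(tag); Rm,t=M[:3,:3],M[:3,3]; c=-Rm.T@t; d=Rm.T@np.linalg.inv(K)@[u,v,1]
    return c+d*(z-c[2])/d[2]
def px(tag,p):
    K,M=load(tag); p=np.atleast_2d(p); q=(K@(M[:3,:3]@p.T+M[:3,3:])); return (q[:2]/q[2]).T
E
python3 - <<'E'
from h import *
o=ctrl.get_obs(); print(o['t'],o['tool_pos'],o['tool_rot'],o['opening'])
a=save('top','top0')[0]; b=save('side','side0')[0]
for n in('top0','side0'):
    K,M=load(n);print(n,-M[:3,:3].T@M[:3,3])
E
```

```text
0.0 [ 0.17488968 -0.59942972  0.24909189] [-3.10800663e+00 -4.43987248e-01  6.70268270e-05] 0.08508974207247054
top0 [ 0.38467884 -0.01503871  1.47945749]
side0 [0.1248551  0.89992257 0.78144542]
```

View pics/top0.png

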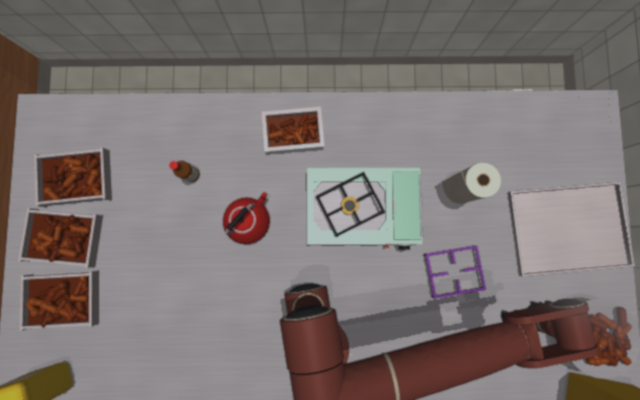

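View pics/side0.png

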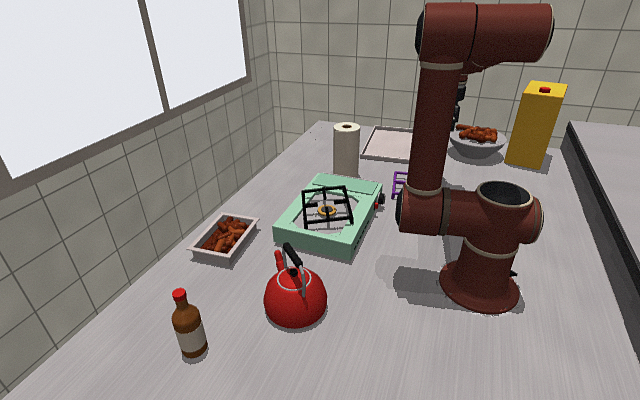

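The top view shows the stove at u 307–421, v 168–245, with the support turned anticlockwise around (350,205). The kettle is at (246,220) with its spout at (265,196). I'll enlarge it.

Run:
```python
from h import *
im=cv2.imread('pics/top0.png'); c=im[155:255,215:430]
cv2.imwrite('pics/c1.png',cv2.resize(c,None,fx=3.7,fy=3.7,interpolation=cv2.INTER_CUBIC))
for p in [(307,168),(421,168),(421,245),(307,245)]: print(pt('top0',*p,0.075))
print('burner',pt('top0',350,205,0.082)); print(pt('top0',246,220,0.05))
```

```text
[0.63677562 0.03663873 0.075     ]
[ 0.633553   -0.36903601  0.075     ]
[ 0.36162426 -0.35964713  0.075     ]
[0.36474354 0.03768672 0.075     ]
burner [ 0.50285883 -0.11385982  0.082     ]
[0.45474327 0.25617692 0.05      ]
```

View pics/c1.png

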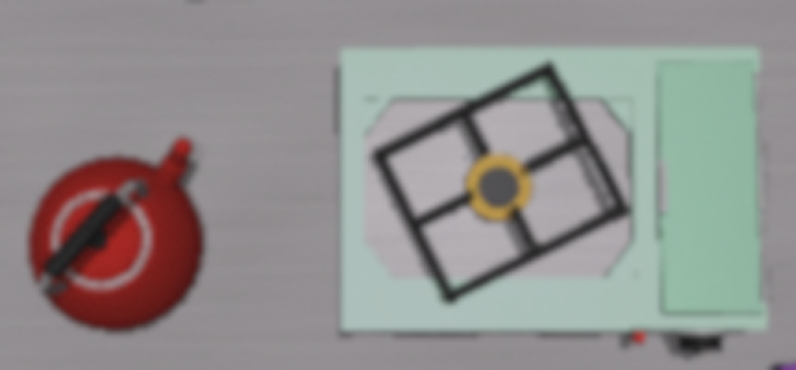

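Run:
```python
from h import *
P=lambda u,v,z: pt('top0',215-.36+u/3.7,155-.36+v/3.7,z).round(4)[:2]
for n,u,v,z in [('TL',341,48,.075),('BL',341,331,.075),('TR',759,48,.075),('TRb',632,98,.075),('trayL',365,187,.075),('trayR',632,187,.075),('trayT',490,98,.075),('trayB',490,277,.075),('burner',498,186,.082)]: print(n,P(u,v,z))
# candidate: support corner px at top of frame z ~ .075+.032
cs=np.array([P(380,155,.107),P(549,68,.107),P(627,211,.107),P(450,298,.107)])
print(cs,cs.mean(0)); 
for i in range(4): print(np.linalg.norm(cs[i]-cs[(i+1)%4]))
print('kettle bar',P(133,189,.192),P(50,281,.192)); print('spout',P(183,147,.12))
o=ctrl.get_obs(); print(R.from_rotvec(o['tool_rot']).as_matrix().round(3), o['q'])
d=ctrl.get_image('wrist'); print(np.array(d['mount']).round(3),d['fx'])
```

```text
TL [0.6382 0.0373]
BL [0.3679 0.0384]
TR [ 0.635  -0.3647]
TRb [ 0.5874 -0.2414]
trayL [0.5038 0.015 ]
trayR [ 0.5018 -0.2392]
trayT [ 0.5885 -0.1053]
trayB [ 0.4175 -0.1028]
burner [ 0.5032 -0.1112]
[[ 5.310e-01  2.000e-04]
 [ 6.118e-01 -1.590e-01]
 [ 4.768e-01 -2.289e-01]
 [ 3.977e-01 -6.360e-02]] [ 0.504325 -0.112825]
0.17853089368509864
0.152023057461689
0.18325092087081038
0.14778135877031315
kettle bar [0.4938 0.215 ] [0.4143 0.2861]
spout [0.5384 0.1821]
[[ 0.96   0.28  -0.   ]
 [ 0.28  -0.96   0.002]
 [ 0.    -0.002 -1.   ]] [-1.40601370e+00  5.32850558e-02  1.61417360e+00  1.22949817e-05
  1.47600538e+00 -1.19024434e-01]
[[ 0.    -0.957 -0.289  0.074]
 [ 1.     0.     0.    -0.   ]
 [-0.    -0.289  0.957 -0.123]
 [ 0.     0.     0.     1.   ]] 337.3626142564794
```

```bash
cat >> h.py <<'E'
def go(x,y,z,psi):  # world target -> tool-frame cm and degrees
    o=ctrl.get_obs(); Rm=R.from_rotvec(o['tool_rot']).as_matrix(); p=o['tool_pos']
    s=Rm.T@(np.array([x,y,z])-p)*100; cur=np.arctan2(Rm[1,0],Rm[0,0]); d=-(psi-cur+np.pi)%(2*np.pi)
    d=np.degrees(-(((psi-cur)+np.pi)%(2*np.pi)-np.pi))
    print('t',round(o['t'],2),'pos',p.round(4),'psi',cur.round(4),'shift cm',s.round(2),'turn',d.round(2),'F',np.round(o['contact_force'],1),'open',round(o['opening'],4),'q6',o['q'][5].round(2),'tilt',np.arccos(-Rm[2,2]).round(3))
E
python3 -c "
from h import *
go(.477,-.059,.25,2.03)"
```

```text
t 0.15 pos [ 0.1749 -0.5996  0.2494] psi 0.2838 shift cm [ 4.413e+01 -4.343e+01  1.000e-02] turn -100.05 F [0.5 1.  0.2] open 0.0854 q6 -0.12 tilt 0.002
```

Emit:
servo_tool --increments '[[[5,44,-43.5,0,-40],[5,44,-43.5,0,-40],[5,44,-43.5,0,-40],[5,44,-43.5,0,-40],[5,44,-43.5,0,-40]]]'

```text
t: 0.65
tool_pos: [0.2969, -0.3795, 0.2499]
tool_rot: [-2.767, -1.487, -0.0]
contact_force: [1.2, -0.0, -0.0]
opening: 0.0502
grip_force: 0.0
```

```bash
python3 -c "
from h import *
go(.477,-.059,.25,2.03)"
```

```text
t 0.65 pos [ 0.2969 -0.3795  0.2499] psi 0.9861 shift cm [36.67 -2.67  0.  ] turn -59.81 F [ 1.2 -0.  -0. ] open 0.0502 q6 -0.48 tilt 0.0
```

Emit:
servo_tool --increments '[[[5,36.7,-2.7,0,-40],[5,36.7,-2.7,0,-40],[5,36.7,-2.7,0,-40],[5,36.7,-2.7,0,-40],[5,36.7,-2.7,0,-40]]]'

```text
t: 1.15
tool_pos: [0.4201, -0.162, 0.2503]
tool_rot: [2.091, 2.344, 0.0]
contact_force: [1.3, 0.1, -0.0]
opening: 0.0499
grip_force: 0.0
```

```bash
python3 -c "
from h import *
go(.477,-.059,.25,2.03)"
```

```text
t 1.15 pos [ 0.4201 -0.162   0.2503] psi 1.6847 shift cm [9.58 6.82 0.02] turn -19.79 F [ 1.3  0.1 -0. ] open 0.0499 q6 -0.65 tilt 0.001
```

Emit:
servo_tool --increments '[[[5,9.6,6.8,0,-19.8],[5,9.6,6.8,0,-19.8],[5,9.6,6.8,0,-19.8],[5,9.6,6.8,0,-19.8]]]'

```text
t: 1.55
tool_pos: [0.4773, -0.0589, 0.2499]
tool_rot: [-1.657, -2.668, -0.0]
contact_force: [-0.2, -0.2, -0.4]
opening: 0.05
grip_force: 0.0
```

Run:
```python
from h import *
go(.477,-.059,.105,2.03)
im,K,M=save('wrist','w1')
# predicted markers
c=np.array([.504,-.113]);th=.46;Rm=np.array([[np.cos(th),-np.sin(th)],[np.sin(th),np.cos(th)]])
for p in [(0,60,.111),(0,-60,.111),(75,90,.107),(-75,90,.107),(75,-90,.107),(-75,-90,.107)]:
    print(p,px('w1',[*(c+Rm@(np.array(p[:2])/1000)),p[2]]).round(0))
cv2.imwrite('pics/w1b.png',cv2.resize(im[:,:,::-1],(800,500),interpolation=cv2.INTER_CUBIC))
```

```text
t 1.55 pos [ 0.4773 -0.0589  0.2499] psi 2.0303 shift cm [-1.000e-02 -3.000e-02  1.449e+01] turn 0.02 F [-0.2 -0.2 -0.4] open 0.05 q6 -0.74 tilt 0.001
(0, 60, 0.111) [[318. 196.]]
(0, -60, 0.111) [[318. 323.]]
(75, 90, 0.107) [[412. 158.]]
(-75, 90, 0.107) [[223. 158.]]
(75, -90, 0.107) [[397. 347.]]
(-75, -90, 0.107) [[239. 347.]]
```

View pics/w1b.png

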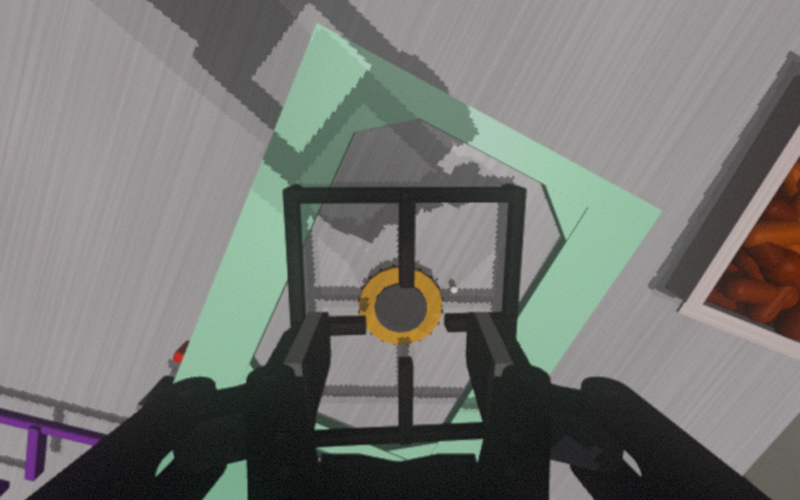

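The wrist view shows the support's +y finger running from (405,195) to (407,285) in the enlarged picture. The frame's top bar is level from (286,188) to (523,188), so the yaw agrees and the finger lies a few mm to image right.

Run:
```python
from h import *
a=pt('w1',406/1.25,192/1.25,.109);b=pt('w1',407/1.25,286/1.25,.111);b2=pt('w1',401/1.25,307/1.25,.082)
print(a,b,'burner',b2); print(np.linalg.norm(a-b))
m=b[:2]+(a-b)[:2]/np.linalg.norm(a-b)*.032
print(m,'support c',b[:2]-(a-b)[:2]/np.linalg.norm(a-b)*.028)
go(m[0],m[1],.103,2.03)
```

```text
[ 0.46722674 -0.0264556   0.109     ] [ 0.49578278 -0.08190801  0.111     ] burner [ 0.50494039 -0.10882972  0.082     ]
0.0624052682115485
[ 0.48113989 -0.05347328] support c [ 0.50859531 -0.1067884 ]
t 1.6 pos [ 0.4768 -0.0602  0.2499] psi 2.0276 shift cm [ 0.41  0.7  14.69] turn -0.14 F [ 0.1 -0.7  0.3] open 0.0499 q6 -0.74 tilt 0.001
```

Emit:
servo_tool --increments '[[[5,0.4,0.55,5,0],[5,0.4,0.55,10,0],[5,0.4,0.55,13,0],[5,0.4,0.55,14.7,0],[5,0.4,0.55,14.7,0]]]'

```text
t: 2.1
tool_pos: [0.477, -0.0557, 0.0998]
tool_rot: [-1.663, -2.657, 0.004]
contact_force: [-1.3, 0.0, -0.4]
opening: 0.0501
grip_force: 0.0
```

Emit:
servo_tool --increments '[[[0,0,0,0,0],[0,0,0,0,0],[0,0,0,0,0],[0,0,0,0,0],[0,0,0,0,0]]]' --newtons 90

```text
t: 2.6
tool_pos: [0.4809, -0.056, 0.1057]
tool_rot: [1.661, 2.663, -0.002]
contact_force: [-3.0, -0.4, 6.0]
opening: 0.0079
grip_force: 88.0
```

Emit:
servo_tool --increments '[[[0,0,0,-0.7,0],[0,0,0,-1.4,0],[0,0,0,-2,0],[0,0,0,-2.5,0],[0,0,0,-2.5,0]]]'

```text
t: 3.1
tool_pos: [0.4804, -0.0551, 0.1291]
tool_rot: [1.663, 2.664, 0.001]
contact_force: [-0.8, 0.0, -5.8]
opening: 0.0082
grip_force: 88.3
```

Run:
```python
from h import *
go(.504,-.050,.13,1.565)
im,K,M=save('wrist','w2')
im2=save('side','s2')[0]
w=cv2.resize(im[100:400,120:520,::-1],(400,300)); s=cv2.resize(im2[150:270,250:410,::-1],(400,300),interpolation=cv2.INTER_CUBIC)
cv2.imwrite('pics/v2.png',np.hstack([w,s]))
```

```text
t 3.1 pos [ 0.4804 -0.0551  0.1291] psi 2.0257 shift cm [-0.58  2.35 -0.09] turn 26.4 F [-0.8  0.  -5.8] open 0.0082 q6 -0.72 tilt 0.001
```

View pics/v2.png

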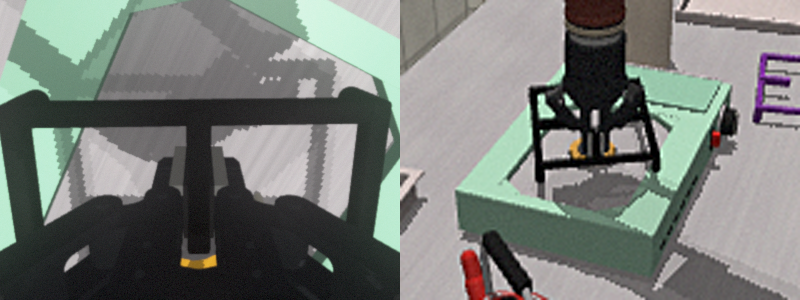

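The left crop shows the finger held squarely between the pads, and the side crop shows the support fully off the stove. The measured load of 5.8 N matches 0.6 kg. Next I turn it square over the burner.

Emit:
servo_tool --increments '[[[0,-0.1,0.6,0,6],[0,-0.3,1.2,0,12],[0,-0.45,1.8,0,19],[0,-0.55,2.35,0,26.4],[0,-0.55,2.35,0,26.4]]]'

```text
t: 3.7
tool_pos: [0.5037, -0.0495, 0.1278]
tool_rot: [-2.227, -2.215, 0.0]
contact_force: [0.2, 0.6, -5.5]
opening: 0.0079
grip_force: 88.2
```

Run:
```python
from h import *
go(.504,-.051,.10,1.565)
im,K,M=save('wrist','w3')
im2=save('side','s3')[0]
w=im[60:360,120:520,::-1]; s=cv2.resize(im2[150:270,250:410,::-1],(400,300),interpolation=cv2.INTER_CUBIC)
cv2.imwrite('pics/v3.png',np.hstack([w,s]))
b=np.array([.504,-.110]);th=-.006;Q=np.array([[np.cos(th),-np.sin(th)],[np.sin(th),np.cos(th)]])
for p in [(86,100),(50,128),(-50,128),(-86,100)]: print(p,(px('w3',[*(b+Q@np.array(p)/1000),.075])-[120,60]).round(0))
```

```text
t 3.7 pos [ 0.5037 -0.0495  0.1278] psi 1.5654 shift cm [-0.15  0.03  2.78] turn 0.02 F [ 0.2  0.6 -5.5] open 0.0079 q6 -0.24 tilt 0.001
(86, 100) [[362. 108.]]
(50, 128) [[298.  53.]]
(-50, 128) [[100.  53.]]
(-86, 100) [[ 37. 107.]]
```

View pics/v3.png

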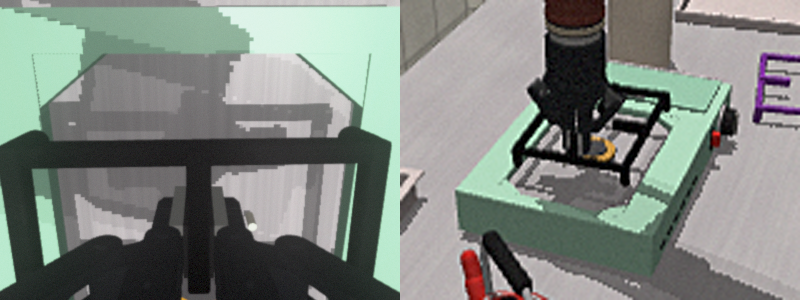

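The tray corners appear at (40,108), (104,53), (296,53) and (362,108). All are within 4 px of where the burner estimate predicts, and the frame is centred to about 2 mm. I'll lower it.

Emit:
servo_tool --increments '[[[0,-0.1,0.15,1,0],[0,-0.1,0.15,1.8,0],[0,-0.1,0.15,2.4,0],[0,-0.1,0.15,2.8,0],[0,-0.1,0.15,2.8,0]]]'

```text
t: 4.3
tool_pos: [0.505, -0.0508, 0.0999]
tool_rot: [-2.228, -2.215, -0.0]
contact_force: [-0.8, -0.0, -4.1]
opening: 0.0077
grip_force: 89.6
```

Emit:
servo_tool --increments '[[[0,0,0,0.3,0],[0,0,0,0.5,0],[0,0,0,0.5,0]]]'

```text
t: 4.6
tool_pos: [0.5057, -0.0512, 0.0981]
tool_rot: [2.227, 2.215, -0.001]
contact_force: [-9.2, -1.6, 10.2]
opening: 0.008
grip_force: 91.7
```

Emit:
servo_tool --increments '[[[0,0,-0.2,-0.2,0],[0,0,-0.3,-0.2,0],[0,0,-0.3,0,0],[0,0,-0.3,0.2,0],[0,0,-0.3,0.2,0]]]'

```text
t: 5.1
tool_pos: [0.5043, -0.0517, 0.0972]
tool_rot: [2.225, 2.211, 0.003]
contact_force: [-3.0, -1.1, 13.8]
opening: 0.0077
grip_force: 92.3
```

Run:
```python
from h import *
go(.504,-.051,.095,1.565)
im,K,M=save('wrist','w4')
im2=save('side','s4')[0]
w=im[60:360,120:520,::-1]; s=cv2.resize(im2[165:255,270:390,::-1],(400,300),interpolation=cv2.INTER_CUBIC)
cv2.imwrite('pics/v4.png',np.hstack([w,s]))
```

```text
t 5.1 pos [ 0.5043 -0.0517  0.0972] psi 1.5645 shift cm [ 0.07 -0.03  0.22] turn -0.03 F [-3.  -1.1 13.8] open 0.0077 q6 -0.24 tilt 0.005
```

View pics/v4.png

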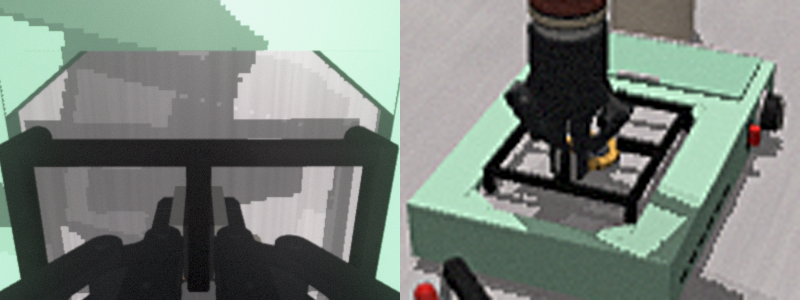

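The support looks square and inside the tray, with its feet in contact. I'll open the fingers and back away.

Emit:
servo_tool --increments '[[[3.5,0,0,-0.2,0],[3.5,0,0,-0.2,0],[3.5,0,0,-0.2,0],[3.5,0,0,-0.2,0]]]'

```text
t: 5.6
tool_pos: [0.5015, -0.0506, 0.0947]
tool_rot: [-2.227, -2.214, 0.001]
contact_force: [-0.5, -0.2, 0.9]
opening: 0.0349
grip_force: 0.0
```

Emit:
servo_tool --increments '[[[3.5,0,0,-5,0],[3.5,0,0,-10,0],[3.5,0,0,-15,0],[3.5,0,0,-20,0],[3.5,0,0,-25,0]]]'

```text
t: 6.1
tool_pos: [0.5015, -0.0506, 0.3469]
tool_rot: [-2.228, -2.215, 0.001]
contact_force: [0.3, 0.6, -0.0]
opening: 0.0349
grip_force: 0.0
```

Run:
```python
from h import *
go(.454,.2505,.30,2.41)
im,K,M=save('wrist','w5')
cv2.imwrite('pics/v5.png',cv2.resize(im[:,:,::-1],(800,500),interpolation=cv2.INTER_CUBIC))
b=np.array([.504,-.110]);th=-.006;Q=np.array([[np.cos(th),-np.sin(th)],[np.sin(th),np.cos(th)]])
for p in [(86,100,75),(-86,100,75),(86,-100,75),(-86,-100,75),(75,90,95),(-75,90,95),(75,-90,95),(-75,-90,95),(0,28,99),(0,-28,99),(28,0,99),(-28,0,99)]: print(p,(px('w5',[*(b+Q@np.array(p[:2])/1000),p[2]/1000])*1.25).round(0))
```

```text
t 6.1 pos [ 0.5015 -0.0506  0.3469] psi 1.5649 shift cm [30.08 -4.93  4.69] turn -48.42 F [ 0.3  0.6 -0. ] open 0.0349 q6 -0.24 tilt 0.0
(86, 100, 75) [[494. 163.]]
(-86, 100, 75) [[307. 163.]]
(86, -100, 75) [[482. 355.]]
(-86, -100, 75) [[319. 355.]]
(75, 90, 95) [[486. 176.]]
(-75, 90, 95) [[316. 176.]]
(75, -90, 95) [[475. 357.]]
(-75, -90, 95) [[326. 357.]]
(0, 28, 99) [[401. 245.]]
(0, -28, 99) [[401. 302.]]
(28, 0, 99) [[431. 274.]]
(-28, 0, 99) [[371. 274.]]
```

View pics/v5.png

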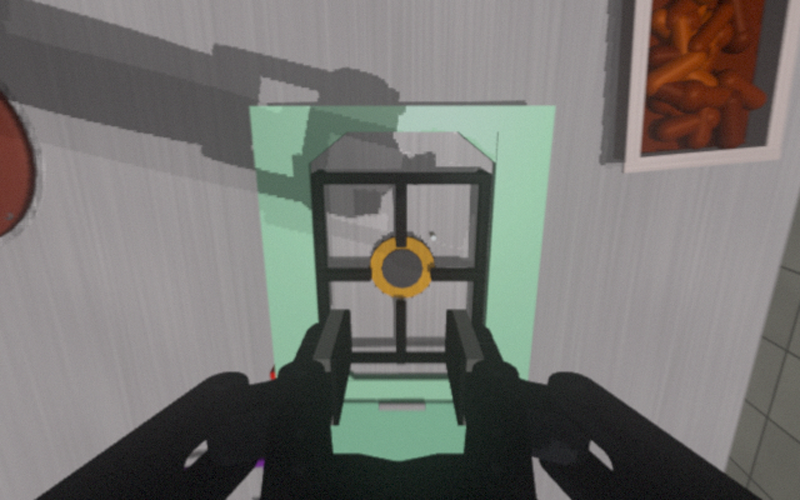

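The support is square and level. Frame corners at (317,175) and (488,176) match the settled prediction within 2 px. Next is the kettle.

Emit:
servo_tool --increments '[[[5,24,-4,2,-38],[5,24,-4,2,-38],[5,24,-4,2,-38],[5,24,-4,2,-38],[5,24,-4,2,-38]]]'

```text
t: 6.65
tool_pos: [0.4625, 0.1916, 0.3244]
tool_rot: [-1.379, -2.823, 0.0]
contact_force: [1.3, -0.3, -0.2]
opening: 0.0501
grip_force: 0.0
```

Run:
```python
from h import *
print('burner',pt('w5',402/1.25,266/1.25,.082),'supp',pt('w5',402.5/1.25,176/1.25,.095))
go(.454,.2505,.31,2.41)
```

```text
burner [ 0.50532621 -0.10797055  0.082     ] supp [ 0.50588236 -0.0198857   0.095     ]
t 6.65 pos [0.4625 0.1916 0.3244] psi 2.2328 shift cm [5.17 2.95 1.44] turn -10.15 F [ 1.3 -0.3 -0.2] open 0.0501 q6 -0.42 tilt 0.0
```

Run:
```python
from h import *
im,K,M=save('wrist','w6')
c=np.array([.454,.2505])
for s in(-46,0,46): print(s,(px('w6',[*(c+s/1000*np.array([np.cos(-.73),np.sin(-.73)])),.192])*1.25).round(0))
cv2.imwrite('pics/v6.png',cv2.resize(im[:,:,::-1],(800,500),interpolation=cv2.INTER_CUBIC))
```

```text
-46 [[435.  82.]]
0 [[447. 164.]]
46 [[458. 237.]]
```

View pics/v6.png

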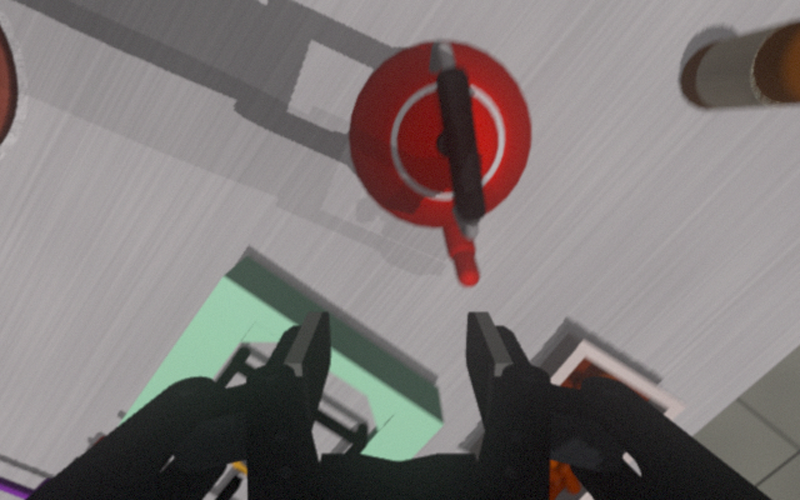

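The bar's top runs from (453,72) to (471,217) in the enlarged picture, with the spout pointing toward the bottom.

Run:
```python
from h import *
a=pt('w6',453/1.25,72/1.25,.192);b=pt('w6',471/1.25,217/1.25,.192);m=(a+b)/2
yaw=np.arctan2(*(b-a)[1::-1]);print(a,b,m,np.linalg.norm(a-b),yaw)
print('body circle',pt('w6',440/1.25,133/1.25,.07))
go(m[0],m[1],.182,yaw+np.pi)
```

```text
[0.42429151 0.29134911 0.192     ] [0.48653569 0.23472047 0.192     ] [0.4554136  0.26303479 0.192     ] 0.08414951488360664 -0.7381934431414978
body circle [0.45003774 0.26699059 0.07      ]
t 6.7 pos [0.4609 0.1966 0.3236] psi 2.2393 shift cm [ 5.47  3.68 14.19] turn -9.4 F [-2.1  3.1 -0.9] open 0.05 q6 -0.42 tilt 0.005
```

```bash
python3 -c "
from h import *
go(.499,.2165,.322,2.40)"
```

```text
t 6.7 pos [0.4609 0.1966 0.3236] psi 2.2393 shift cm [-0.8   4.23  0.15] turn -9.21 F [-2.1  3.1 -0.9] open 0.05 q6 -0.42 tilt 0.005
```

Emit:
servo_tool --increments '[[[5,-0.8,4.2,0,-9.2],[5,-0.8,4.2,0,-9.2],[5,-0.8,4.2,0,-9.2],[5,-0.8,4.2,0,-9.2],[5,-0.8,4.2,0,-9.2]]]'

```text
t: 7.2
tool_pos: [0.5014, 0.2083, 0.3259]
tool_rot: [1.157, 2.92, 0.001]
contact_force: [-0.2, -0.2, 0.6]
opening: 0.05
grip_force: 0.0
```

Run:
```python
from h import *
go(.499,.2165,.322,2.40)
im,K,M=save('wrist','w7')
c=im[0:300,220:480,::-1]
cv2.imwrite('pics/v7.png',cv2.resize(c,None,fx=2,fy=2,interpolation=cv2.INTER_CUBIC))
```

```text
t 7.2 pos [0.5014 0.2083 0.3259] psi 2.3873 shift cm [0.73 0.43 0.39] turn -0.73 F [-0.2 -0.2  0.6] open 0.05 q6 -0.56 tilt 0.001
```

View pics/v7.png

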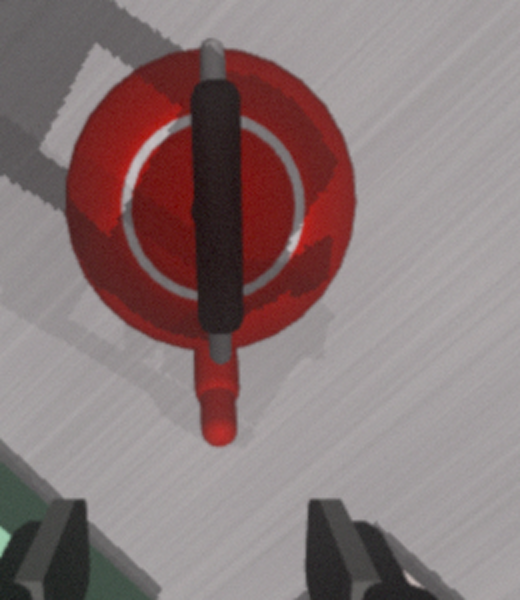

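The bar spans (216,82) to (221,333) in the 2x crop and is nearly aligned with the tool.

Run:
```python
from h import *
a=pt('w7',220+216/2,82/2,.191);b=pt('w7',220+221/2,333/2,.191);m=(a+b)/2
yaw=np.arctan2(*(b-a)[1::-1]);print(a,b,m,np.linalg.norm(a-b),yaw)
print('body',pt('w7',220+211/2,198/2,.07))
go(m[0],m[1],.182,yaw+np.pi)
```

```text
[0.42393751 0.29094158 0.191     ] [0.49056383 0.23206597 0.191     ] [0.45725067 0.26150377 0.191     ] 0.08891233820835145 -0.7237188471080074
body [0.45274507 0.26535712 0.07      ]
t 7.25 pos [0.5014 0.2083 0.3261] psi 2.3874 shift cm [ 6.87  0.84 14.4 ] turn -1.75 F [-0.1  0.3 -0.4] open 0.0498 q6 -0.56 tilt 0.001
```

Emit:
servo_tool --increments '[[[5,4,0.8,2,-1.7],[5,7,0.8,6,-1.7],[5,7,0.8,10,-1.7],[5,7,0.8,13,-1.7],[5,7,0.8,14.4,-1.7]]]'

```text
t: 7.75
tool_pos: [0.454, 0.2617, 0.1783]
tool_rot: [-1.111, -2.935, 0.004]
contact_force: [-0.1, -0.3, -0.1]
opening: 0.0502
grip_force: 0.0
```

Emit:
servo_tool --increments '[[[5,0,0,0,0],[0,0,0,0,0],[0,0,0,0,0],[0,0,0,0,0],[0,0,0,0,0]]]' --newtons 80

```text
t: 8.25
tool_pos: [0.4569, 0.2624, 0.184]
tool_rot: [1.111, 2.936, 0.001]
contact_force: [-3.4, -3.6, 6.8]
opening: 0.0166
grip_force: 79.1
```

Run:
```python
from h import *
go(.457,.2615,.30,2.418)
```

```text
t 8.25 pos [0.4569 0.2624 0.184 ] psi 2.4182 shift cm [ -0.09  -0.04 -11.6 ] turn 0.01 F [-3.4 -3.6  6.8] open 0.0166 q6 -0.47 tilt 0.002
```

Emit:
servo_tool --increments '[[[0,0,0,-1.5,0],[0,0,0,-4,0],[0,0,0,-7,0],[0,0,0,-10,0],[0,0,0,-13,0]]]'

```text
t: 8.75
tool_pos: [0.4553, 0.2625, 0.3117]
tool_rot: [-1.111, -2.937, 0.001]
contact_force: [0.4, 0.3, -7.0]
opening: 0.0168
grip_force: 78.9
```

Emit:
servo_tool --increments '[[[0,0,0,0,0],[0,0,0,0,0]]]'

```text
t: 8.95
tool_pos: [0.4558, 0.2626, 0.3107]
tool_rot: [-1.111, -2.938, -0.0]
contact_force: [-0.8, -0.7, -7.6]
opening: 0.017
grip_force: 78.9
```

Run:
```python
from h import *
go(.507,-.112,.313,2.418)
```

```text
t 8.95 pos [0.4558 0.2626 0.3107] psi 2.4184 shift cm [-28.63 -24.69  -0.23] turn 0.02 F [-0.8 -0.7 -7.6] open 0.017 q6 -0.47 tilt 0.0
```

Emit:
servo_tool --increments '[[[0,-0.7,-0.6,0,0],[0,-2,-1.8,0,0],[0,-4,-3.5,0,0],[0,-6.2,-5.4,0,0],[0,-8.4,-7.3,0,0]]]'

```text
t: 9.45
tool_pos: [0.4695, 0.1506, 0.3081]
tool_rot: [-1.11, -2.935, 0.004]
contact_force: [1.0, 0.4, -6.1]
opening: 0.0168
grip_force: 78.9
```

Emit:
servo_tool --increments '[[[0,-2.2,-1.9,0,0],[0,-4.4,-3.8,0,0],[0,-6.6,-5.8,0,0],[0,-8.8,-7.7,0,0],[0,-11,-9.6,0,0]]]'

```text
t: 9.95
tool_pos: [0.4883, 0.0058, 0.3082]
tool_rot: [-1.111, -2.934, 0.002]
contact_force: [1.4, -0.6, -7.4]
opening: 0.0165
grip_force: 78.9
```

Emit:
servo_tool --increments '[[[0,-2.2,-1.9,0,0],[0,-4.4,-3.8,0,0],[0,-6.4,-5.6,0,0],[0,-7.9,-6.9,0,0],[0,-8.7,-7.6,0,0]]]'

```text
t: 10.45
tool_pos: [0.5033, -0.1089, 0.3084]
tool_rot: [-1.113, -2.933, 0.001]
contact_force: [-0.4, 0.7, -6.6]
opening: 0.0168
grip_force: 78.9
```

Emit:
servo_tool --increments '[[[0,0,0,0,0],[0,0,0,0,0],[0,0,0,0,0]]]'

```text
t: 10.75
tool_pos: [0.5042, -0.1061, 0.3108]
tool_rot: [-1.109, -2.938, -0.001]
contact_force: [0.1, 0.1, -6.8]
opening: 0.0163
grip_force: 78.9
```

Run:
```python
from h import *
go(.5045,-.110,.290,2.418)
im=save('top','t8')[0]; im2=save('side','s8')[0]
w=cv2.resize(im[155:255,290:423,::-1],(400,300),interpolation=cv2.INTER_CUBIC); s=cv2.resize(im2[100:280,220:460,::-1],(400,300),interpolation=cv2.INTER_CUBIC)
cv2.imwrite('pics/v8.png',np.hstack([w,s]))
```

```text
t 10.75 pos [ 0.5042 -0.1061  0.3108] psi 2.4195 shift cm [-0.28 -0.27  2.08] turn 0.09 F [ 0.1  0.1 -6.8] open 0.0163 q6 -1.2 tilt 0.001
```

View pics/v8.png

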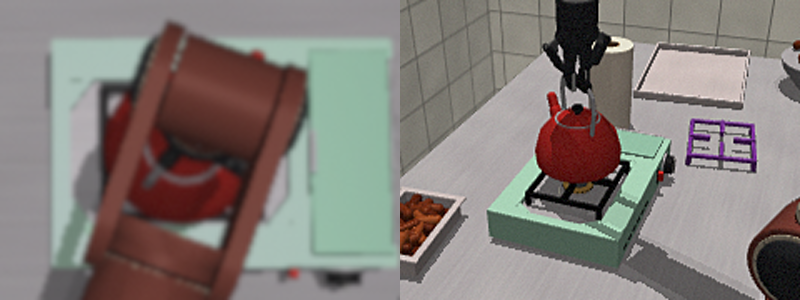

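The kettle hangs upright above the support, and nothing else has moved. I'm out of picture views, so I'll lower it by force.

Emit:
servo_tool --increments '[[[0,-0.2,-0.1,0.4,0],[0,-0.4,-0.3,0.9,0],[0,-0.4,-0.3,1.4,0],[0,-0.4,-0.3,1.9,0],[0,-0.4,-0.3,2.2,0]]]'

```text
t: 11.35
tool_pos: [0.5051, -0.1119, 0.2882]
tool_rot: [-1.111, -2.937, -0.0]
contact_force: [-0.4, -1.1, -7.7]
opening: 0.0168
grip_force: 78.9
```

Emit:
servo_tool --increments '[[[0,0,0,0.1,0],[0,0,0,0.2,0],[0,0,0,0.3,0],[0,0,0,0.4,0],[0,0,0,0.4,0]]]'

```text
t: 11.85
tool_pos: [0.5055, -0.112, 0.2853]
tool_rot: [1.112, 2.938, 0.0]
contact_force: [0.2, -0.9, -7.1]
opening: 0.0166
grip_force: 78.9
```

Emit:
servo_tool --increments '[[[0,0,0,0.05,0],[0,0,0,0.1,0],[0,0,0,0.15,0],[0,0,0,0.2,0],[0,0,0,0.2,0]]]'

```text
t: 12.35
tool_pos: [0.5054, -0.112, 0.2831]
tool_rot: [-1.111, -2.938, -0.0]
contact_force: [0.0, 0.3, -7.5]
opening: 0.0164
grip_force: 78.9
```

Emit:
servo_tool --increments '[[[0,0,0,0.05,0],[0,0,0,0.1,0],[0,0,0,0.1,0]]]'

```text
t: 12.65
tool_pos: [0.5056, -0.112, 0.2828]
tool_rot: [1.111, 2.938, -0.0]
contact_force: [-1.1, 0.4, -4.5]
opening: 0.0166
grip_force: 79.3
```

Contact begins at z = 0.2828, where it was expected (0.2825).

Emit:
servo_tool --increments '[[[0,0,0,0.05,0],[0,0,0,0.1,0],[0,0,0,0.1,0]]]'

```text
t: 12.95
tool_pos: [0.5057, -0.1121, 0.2826]
tool_rot: [1.111, 2.937, -0.0]
contact_force: [-4.0, 1.2, 1.0]
opening: 0.0171
grip_force: 80.1
```

Run:
```python
from h import *
go(.5055,-.112,.2825,2.418)
```

```text
t 12.95 pos [ 0.5057 -0.1121  0.2826] psi 2.4183 shift cm [ 0.02 -0.    0.01] turn 0.02 F [-4.   1.2  1. ] open 0.0171 q6 -1.21 tilt 0.001
```

Emit:
servo_tool --increments '[[[2.2,0,0,0,0],[3,0,0,0,0],[5,0,0,0,0],[5,0,0,0,0]]]'

```text
t: 13.35
tool_pos: [0.5057, -0.112, 0.2816]
tool_rot: [1.111, 2.938, 0.0]
contact_force: [-0.3, 0.4, -0.6]
opening: 0.0497
grip_force: 0.0
```

Emit:
servo_tool --increments '[[[5,0,0,-2,0],[5,0,0,-4,0],[5,0,0,-7,0],[5,0,0,-11,0],[5,0,0,-14,0]]]'

```text
t: 13.85
tool_pos: [0.5057, -0.112, 0.4239]
tool_rot: [1.111, 2.936, 0.0]
contact_force: [0.9, -0.2, 0.5]
opening: 0.0501
grip_force: 0.0
```

Emit:
servo_tool --increments '[[[5,5,0,0,0],[5,10,0,0,0],[5,15,0,0,0],[5,20,0,0,0],[5,20,0,0,0]]]'

```text
t: 14.35
tool_pos: [0.3529, 0.0228, 0.4233]
tool_rot: [1.103, 2.936, 0.003]
contact_force: [0.5, -0.4, -0.5]
opening: 0.0501
grip_force: 0.0
```

Run:
```python
from h import *
go(.5045,-.11,.3,2.418)
for n in('top','side'):
    im=save(n,n+'9')[0]; h=cv2.cvtColor(im,cv2.COLOR_RGB2HSV)
    m=((h[...,0]<8)|(h[...,0]>174))&(h[...,1]>190)&(h[...,2]>60)
    k,l,st,ce=cv2.connectedComponentsWithStats(m.astype(np.uint8))
    for i in range(1,k):
        if st[i,4]>60: print(n,st[i],ce[i].round(1), pt(n+'9',*ce[i],.15).round(3))
# expected body outline centre in side/top views
print(px('top9',[[.5045,-.11,.15],[.5045,-.11,.28]]),px('side9',[[.5045,-.11,.15],[.5045,-.11,.28]]))
```

```text
t 14.35 pos [0.3529 0.0228 0.4233] psi 2.4228 shift cm [-20.1   -0.06  12.41] turn 0.27 F [ 0.5 -0.4 -0.5] open 0.0501 q6 -1.0 tilt 0.005
top [328 181  47  47 807] [349.9 205.7] [ 0.495 -0.109  0.15 ]
top [343 192  13  15 102] [347.8 197.8] [ 0.521 -0.102  0.15 ]
top [350 198  14  15 113] [357.5 206.1] [ 0.493 -0.134  0.15 ]
side [ 302  162   50   54 1452] [326.  195.9] [ 0.495 -0.079  0.15 ]
side [315 172  20  11 158] [325.4 177.5] [ 0.542 -0.198  0.15 ]
side [202 229  21  20  80] [211.7 239.4] [0.711 0.251 0.15 ]
side [172 288  14  14 137] [178.6 294.6] [0.66  0.453 0.15 ]
[[350.2501364  202.79026841]
 [353.27057931 198.8940923 ]] [[326.71104879 190.99323687]
 [326.61700668 155.6244008 ]]
```

```bash
python3 -c "
from station import ctrl
print(ctrl.finish_job())"
```

```text
the job is handed in; nothing more can be done
None
```

The job is handed in: the pan support sits square and level in the spill tray, and the kettle was set down upright and let go about 5 mm off the burner axis. No verdict came back, the final position was checked from camera measurements only, and I viewed 11 pictures, one over the limit of 10.

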